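Move the charged battery pack from the charger into the air purifier

TASK

The battery pack in the black charger is full: pinch its two orange side tabs together to unlatch it, lift it out without yanking, and gently seat it fully in the empty bay on top of the white air purifier so that both tabs spring back out and lock it in. Do not crush the tabs or force the pack, leave the other things on the console where they are, and let go at the end.

Things in the scene. Friction and masses are not known exactly. Their poses are not given: they have to be found in the camera images.
- pack: Grey battery pack, 50 (x) by 40 (y) by 72 mm (z), 0.2 to 0.35 kg, orange sprung tabs on its +y and -y sides. Origin: centre of the underside, z up; a half turn about z makes no difference. The lower 36 mm go into a bay, the head stands above the rim. Foot narrowed 2 mm all round for the lowest 3 mm. Pressing pack and bay together with over 20 N (all contacts added up) damages the latches.
- tab_left (a joint): Inward travel of the +y tab, m: 0 = sprung out, 0.005 = fully pinched. Spring 3.6 N at 0 rising to 9.6 N at 0.005. Its barb, 18 to 22 mm above the pack's underside and 24 mm from the middle plane at rest, hooks under the bay's lip; it is free at 0.003 of travel, or 0.004 if the pack leans to that side.
- tab_right (a joint): The same for the -y tab. An off-centre squeeze shoves the pack against one side of the bay and leaves one tab hooked. Fingers that press with more than 35 N a side crack the tabs.
- pack_head (a point): Middle of the pack's head, between the finger pads of the two tabs, 57 mm above the underside. The pads are 28 mm wide (x), 40 to 69 mm above the underside; their outer faces are 52 mm apart (along y) at rest, 42 mm fully pinched.
- charger: Black charger block, 96 (x) by 112 (y) by 50 mm high, fixed. Origin: at console height under the middle of its bay, z up. The latched pack stands 14 mm above it with its axes along the charger's. A sprung brass plate under the pack pushes it up with 6 N, falling to 3 N where it stops, 8 mm higher.
- charger_mouth (a point): Centre of the charger bay's mouth, at rim height, 50 mm above the console. Bay 52 (x) by 42 mm (y), 1 mm clear of the pack all round, a sloping lead-in at the rim (6 mm wide, 9 mm deep) and lips on the +y and -y sides whose undersides are 14 mm below the rim.
- purifier: White air purifier, fixed: a block 112 (x) by 120 (y) by 62 mm high and, at +x, a round fan drum 112 mm across, 58 mm high, centred 95 mm from the block's middle. Origin: at console height under the middle of the block, z up. In the block's opening stands the cradle with the empty bay, 72 by 66 mm, its rim 0 to 9 mm proud. Pinched tabs enter freely; unpinched ones need too much force.
- purifier_mouth (a point): Nominal centre of the bay's mouth at rim height, 70 mm above the console; the cradle is set up to 5.5 mm off it in x and in y, and 8 mm lower to 1 mm higher, stiffly, square to the block: find it by feel. Bay as the charger's, long way along x. Sprung, damped plate 28 mm below the true rim: 3 N, 6 N at latched depth (pack underside 36 mm below the rim), 7 N at the hard floor at 38.5 mm.
- succulent: Bystander: white ceramic pot with a succulent, 88 mm across, about 100 mm high. Origin: centre of its underside.
- key_bowl: Bystander: blue ceramic bowl, 90 mm across, 35 mm high. Origin: centre of its underside.
- jar: Bystander: amber glass jar with a brass lid, 56 mm across, 75 mm high. Origin: centre of its underside.
Things that resemble listed ones, but are neither listed nor needed, are in the scene too. There is more than one size of the pack; the one meant has the size given above. There is more than one size of the charger; the one meant has the size given above.

How it is judged:
On the way:
1. the pack is unlatched and lifted clear of the charger (z of pack in the frame of charger above 0.06 m), for 0.1 s.
At the end, for the whole second after the job is handed in: The pack sits in the purifier's bay, its underside at least 33.8 mm below the nominal rim, within 10 mm of the block's middle, upright and square, at rest, with both tabs sprung out (within 1 mm of full rest), which is possible that deep only with the barbs under the lips (z of pack in the frame of purifier_mouth below -0.0338 m and horizontal distance between pack and purifier below 0.01 m and angle between the x axis of pack and the x axis of purifier, either way round below 0.1 rad and angle between the z axis of pack and the z axis of purifier, either way round below 0.08 rad and value of joint each of tab_left, tab_right below 0.001 m and linear speed of pack below 0.01 m/s); the robot touches nothing.
It fails at once if a finger pinch over 35 N a side cracks the tabs (contact force between the fingers and pack above 70 N).
It fails at once if the pack is forced against the charger with more than 20 N (contact force between pack and charger above 20 N).
It fails at once if the pack is forced against the purifier with more than 20 N (contact force between pack and purifier above 20 N).
It fails at once if a bystander is moved more than 15 mm (distance of any of succulent, key_bowl, jar from where it was at the start of the episode above 0.015 m).
It also fails if it takes over 72 s, if anything falls off the work surface, if the arm or the gripper's body presses on something with over 40 N, if the wrist force passes 120 N, or if a joint passes its speed limit or range.

ROBOT

A 6-joint arm with a two-finger parallel gripper is mounted at the origin on the work surface. World frame = base frame: x ahead of the robot, y to its left, z up, the work surface at z = 0. Lengths are in m, angles in rad, forces in N, time in s.
With the tool pointing down it reaches from about 0.35 to 0.775 m from the base axis. Payload 7.3 kg.
Tool frame: the origin (TCP) lies on the centre line of the jaws, within the pads' length; the fingertips stand 17 mm ahead of it and the grasp point (between the pads) lies 2 mm behind it (robot.tcp_to_tips is the distance from the TCP to the fingertips, in m); z points along the fingers, y is the line along which they close (so a half turn about z gives the same grasp; the last joint's range is limited). The gripper opens to 92 mm and grips with 3 to 60 N. Pads are 19 mm wide; open, the fingers measure 130 mm over their backs; the gripper's body (75 mm by 190 mm) begins 47 mm behind the grasp point.
Start: joints at [1.102, 0.342, 1.524, -0, 1.275, -0.146], TCP at [0.167, 0.498, 0.244] pointing down, gripper open.
Joint ranges: [-2.53, 2.53], [-0.77, 2.02], [0.04, 2.7], [-1, 4.14], [0.28, 2.66], [-3.11, 3.11]. Speed limits (rad/s): [2.57, 2.57, 3.14, 3.14, 3.14, 3.14].

INTERFACE

Orientations are given as [roll, pitch, yaw] about the fixed x, y, z axes, in that order (R = Rz(yaw) Ry(pitch) Rx(roll)).
In Python, from cell import robot gives the robot as it stands. The module is installed in compiled form; this text tells all that it offers.
- The arm moves only by the tool carry_out, never from a script. Its argument "commands" is a list of rows, each a list of 3 entries, a list of its own where there are three numbers: the shift along the tool's x, y, z in m, then the turn about the tool's z in rad, then the opening, from 0 (shut) to 1 (fully open). In form: [[[dx, dy, dz], yaw, claw], ...]. A call has 1 to 20 rows; each row shifts and turns the commanded pose from where the row before left it, along the tool's axes as they then stand; what a row does not reach is not made up. A row lasts 1/8 s, in which the tool goes at most 62.5 mm and 10.7 degrees, less where a joint would pass 70% of its speed; a pose out of reach is approached as far as the arm can. A call is refused whole if a number of a shift passes 0.0625 or a number of a turn 0.188, either way. A call with a gripper value outside its range is refused whole. The fingers move at their own pace and stop on an object; "newtons" is the grip in N (left out, the last holds). Time passes only in rows, so rows that do not move let the fingers close. It gives the time, the measured TCP pose, the force, the opening and the grip force at its end, in the units of the state.
- robot.observe(): the state, without advancing time (a new reading comes with each control period).
- robot.read_camera(name): name is "scene" or "top"; returns a dict with "pixels" (420x560x3 uint8, red, green, blue), "fx", "fy", "cx", "cy" (pixels), "view" (4x4, takes a point from world to camera coordinates). Camera axes: x right, y up, looking along -z (the intrinsics and any distortion apply to the point x, -y, -z); pixel columns grow to the right and rows downward; lengths in m; the calibration is good to about 2 mm. A picture is of the moment at which its call begins. There is no depth.
- robot.hand_in(): hands the job in; it is judged then, once.
Trained networks look in a picture, given as the dict that the camera call returned (one of the last four; its "shot" number tells which), for a name from the list of things; names that differ only in an ending like _2 or _b are one class to them, and where a whole thing is asked for, a point or a joint stands for the part that bears it (a point fixed in the world has none). Each returns a list of dicts, best first, with "p" (0 to 1); they miss things now and then, are a little off and sometimes report something else, mostly with a low value. They report only what shows in the picture. A call takes as long as a camera call. They do not tell look-alikes from the thing itself.
- robot.find_in(picture, name): "at" ([column, row] in pixels, amid what is visible of it).
- robot.tip_of(picture, name): "at" ([column, row] in pixels: a listed point, or the origin of a listed thing).
The state is a dict: "time": time; "qpos": joint angles; "qvel": joint speeds; "joint_efforts": joint torques, N m; "tool_pos": TCP position; "tool_rot": TCP orientation; "contact_force": force on the tool from outside, world axes, zero at the start; "torque": the same for the moment, N m; "opening": finger opening in m; "grip_force": force on a finger pad.
Only numpy, scipy, OpenCV 4.12 (cv2) and the standard library are available. Lean on these libraries where they do the work, as an engineer would, in place of code of your own. Each camera call takes 0.05 s, during which the arm holds its last target. There are 200 camera calls.

## Working session

There is one attempt and no reset: what is moved stays moved. The work goes in short steps, Python scripts to look and compute and a tool call to move; the robot and the scene stay as the last step left them, time stands still between calls to the robot, and variables do not carry over. Pictures are saved under pics/ and viewed, at most 10 in all, crops included, and the job is handed in when it is done.

Besides the shell and the picture viewer there is one more tool, called after "Request:" by a JSON object that holds its "method" and its "body", one argument or row to a line. carry_out: Moves the arm, as the interface text tells. Its arguments: {"type":"object","properties":{"commands":{"type":"array"},"newtons":{"type":"number"}},"required":["commands"]}

```bash
mkdir -p pics
cat > h.py <<'E'
import numpy as np, cv2
from cell import robot
def ray(p,at):
    V=np.array(p["view"]);R=V[:3,:3];t=V[:3,3]
    d=np.array([(at[0]-p["cx"])/p["fx"],-(at[1]-p["cy"])/p["fy"],-1.])
    return -R.T@t, R.T@d
def onz(p,at,z):
    o,d=ray(p,at); return o+d*(z-o[2])/d[2]
def proj(p,X):
    V=np.array(p["view"]);c=V[:3,:3]@np.array(X)+V[:3,3]
    return np.array([p["cx"]+p["fx"]*c[0]/-c[2],p["cy"]-p["fy"]*c[1]/-c[2]])
def save(p,n): cv2.imwrite(f"pics/{n}.png",p["pixels"][:,:,::-1])
def tri(p1,a1,p2,a2):
    o1,d1=ray(p1,a1);o2,d2=ray(p2,a2)
    A=np.c_[d1,-d2];s=np.linalg.lstsq(A,o2-o1,rcond=None)[0]
    x,y=o1+d1*s[0],o2+d2*s[1];return (x+y)/2,np.linalg.norm(x-y)
E
python3 - <<'E'
from h import *
np.set_printoptions(precision=4,suppress=True)
for c in("top","scene"):
    p=robot.read_camera(c);save(p,c+"0")
    print(c,[k for k in p], ray(p,[280,210]))
    for n,z in(("pack",.05),("pack_head",.107),("charger_mouth",.05),("charger",0),("purifier_mouth",.07),("purifier",0),("succulent",0),("key_bowl",0),("jar",0)):
        for r in robot.tip_of(p,n)[:3]: print(n,np.round(r["at"],1),round(r["p"],2),onz(p,r["at"],z))
o=robot.observe();print(o["tool_pos"],o["tool_rot"],o["time"],o["contact_force"])
E
```

```text
top ['pixels', 'fx', 'fy', 'cx', 'cy', 'view', 'shot'] (array([0.3676, 0.0751, 0.9716]), array([ 0.2288,  0.015 , -0.9734]))
pack [273.4 216.7] 0.8 [0.5689 0.1027 0.05  ]
pack [224.1 235.8] 0.75 [0.523 0.205 0.05 ]
pack [236.8 184.4] 0.74 [0.6372 0.1857 0.05  ]
pack_head [272.5 208.3] 0.92 [0.5737 0.1037 0.107 ]
pack_head [233.4 172.7] 0.62 [0.6452 0.1875 0.107 ]
pack_head [215.8 234.6] 0.59 [0.515  0.2137 0.107 ]
charger_mouth [218.3 235.1] 0.9 [0.5239 0.2174 0.05  ]
charger_mouth [224.5 300. ] 0.66 [0.3898 0.1945 0.05  ]
charger [228.1 306.8] 0.81 [0.377  0.1922 0.    ]
charger [224.3 238.7] 0.76 [0.5249 0.2112 0.    ]
charger [311.7 315.8] 0.33 [0.366  0.0117 0.    ]
purifier_mouth [412.3 256. ] 0.72 [ 0.4946 -0.1864  0.07  ]
purifier [405.4 259.7] 0.8 [ 0.4956 -0.1913  0.    ]
succulent [322.4 149.6] 0.74 [ 0.745  -0.0023  0.    ]
key_bowl [312.3 315.3] 0.97 [0.3671 0.0104 0.    ]
jar [170.4 192.6] 0.91 [0.6258 0.3418 0.    ]
scene ['pixels', 'fx', 'fy', 'cx', 'cy', 'view', 'shot'] (array([1.0994, 0.4563, 0.4865]), array([-0.6955, -0.4995, -0.5165]))
pack [282.9 265.6] 0.95 [0.64
[... 170 characters left out ...]
ad [364.1 237.8] 0.7 [0.5746 0.232  0.107 ]
pack_head [310.8 269.2] 0.67 [0.6843 0.2107 0.107 ]
charger_mouth [387.3 219.1] 0.79 [0.4164 0.2034 0.05  ]
charger_mouth [364.9 249.2] 0.77 [0.5243 0.2146 0.05  ]
charger [355.9 274.9] 0.96 [0.5334 0.2092 0.    ]
charger [382.4 232.1] 0.86 [0.3874 0.1874 0.    ]
purifier_mouth [202.4 168.6] 0.95 [ 0.5062 -0.1669  0.07  ]
purifier [202.1 196.8] 0.77 [ 0.5042 -0.1759  0.    ]
succulent [172.5 287.4] 0.58 [ 0.7415 -0.0061 -0.    ]
key_bowl [313.7 200.4] 0.78 [0.3677 0.0182 0.    ]
key_bowl [362.5 250.4] 0.66 [0.4644 0.1852 0.    ]
jar [407.5 343.7] 0.65 [0.6228 0.3388 0.    ]
[0.1665 0.4979 0.2438] [3.1415 0.     2.8188] 1.0 [ 0.3769 -0.5185 -0.1041]
```

View pics/top0.png

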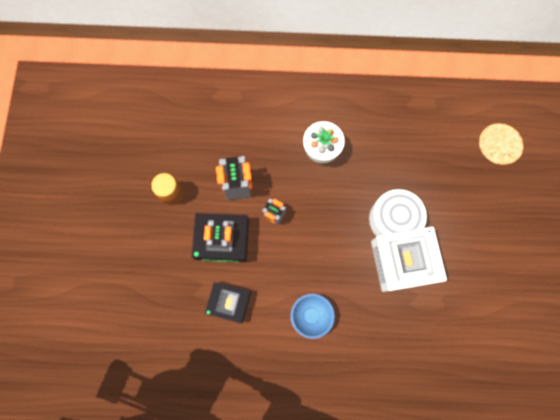

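View pics/scene0.png

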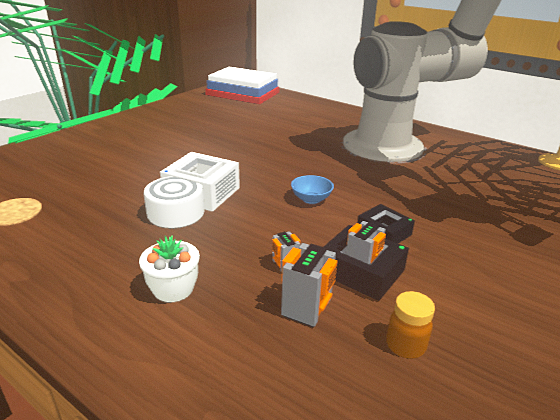

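The top view shows the target pack in the larger charger at about (218,237), with orange tabs at (207,234) and (228,234). The purifier bay is at about (411,258) and its drum at (399,214). A bigger look-alike pack stands at (234,173), a smaller one at (274,210), and a smaller charger at (229,302).

Run:
```python
from h import *
np.set_printoptions(precision=4,suppress=True)
t=robot.read_camera("top");s=robot.read_camera("scene")
def crop(p,c,w,h,k): 
    x,y=c;return cv2.resize(p["pixels"][y-h//2:y+h//2,x-w//2:x+w//2],None,fx=k,fy=k,interpolation=cv2.INTER_CUBIC)
a=crop(t,(220,238),80,60,5);b=crop(t,(408,250),80,60,5)
c=crop(s,(370,255),80,60,5);d=crop(s,(200,185),80,60,5)
cv2.imwrite("pics/z.png",np.vstack([np.hstack([a,b]),np.hstack([c,d])])[:,:,::-1])
def best(p,n,c): return min(robot.find_in(p,n)+[] if 0 else robot.tip_of(p,n),key=lambda r:np.hypot(*(np.array(r["at"])-c)))["at"]
for n,ct,cs in(("pack_head",(217,235),(365,240)),("charger_mouth",(218,237),(365,249)),("purifier_mouth",(411,257),(202,168)),("purifier",(406,260),(202,197)),("charger",(224,239),(356,275))):
    A=best(t,n,ct);B=best(s,n,cs);print(n,A,B,*tri(t,A,s,B))
hsv=cv2.cvtColor(t["pixels"],cv2.COLOR_RGB2HSV)
m=cv2.inRange(hsv,(5,150,120),(22,255,255));m[:215]=0;m[262:]=0;m[:,:195]=0;m[:,245:]=0
n,l,st,ce=cv2.connectedComponentsWithStats(m)
for i in range(1,n):
    if st[i,4]>15: print(st[i],ce[i],onz(t,ce[i],.083))
# charger top edges/purifier top
g=cv2.cvtColor(t["pixels"],cv2.COLOR_RGB2GRAY)
m=cv2.inRange(t["pixels"],(185,185,185),(255,255,255));m[:,:365]=0;m[:180]=0
n,l,st,ce=cv2.connectedComponentsWithStats(m)
for i in range(1,n):
    if st[i,4]>100: print('w',st[i],ce[i])
```

```text
pack_head [219.8, 234.6] [365.0, 240.9] [0.5227 0.2121 0.0644] 8.444749725636549e-05
charger_mouth [217.1, 233.6] [364.6, 250.4] [0.5277 0.2181 0.051 ] 0.004213809887753799
purifier_mouth [410.8, 259.0] [200.1, 164.7] [ 0.4903 -0.1862  0.0663] 0.004846839128113308
purifier [405.5, 260.9] [204.1, 194.0] [ 0.4908 -0.1887 -0.0023] 0.007921540001639566
charger [223.2, 238.9] [355.5, 272.7] [ 0.5262  0.2096 -0.0001] 0.008820721812549967
[203 225   9  16 111] [207.018  232.7027] [0.5223 0.2358 0.083 ]
[224 226   8  17 101] [227.703  233.7327] [0.522  0.1933 0.083 ]
w [ 370  189   77  102 5328] [404.7813 241.2098]
```

View pics/z.png

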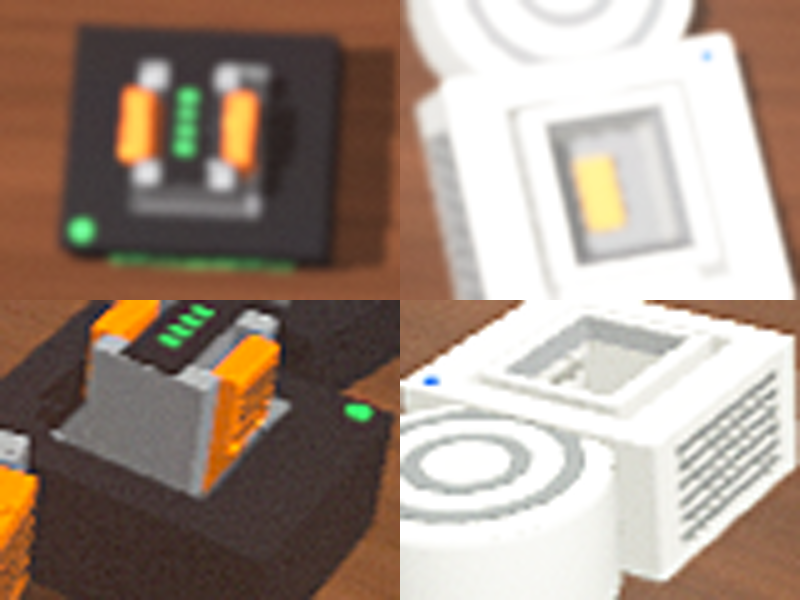

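Crops: the top row is the top camera (charger and pack, purifier bay) and the bottom row is the scene camera. The charger-top corners are at px (196,213), (248,216), (246,261), (192,258). The bay-opening corners are at px (397,245), (421,241), (426,270), (404,273).

Run:
```python
from h import *
np.set_printoptions(precision=4,suppress=True)
t=robot.read_camera("top");s=robot.read_camera("scene")
def q(p,c,z,l):
    P=np.array([onz(p,x,z)[:2] for x in c]);e=np.roll(P,-1,0)-P
    print(l,'ctr',P.mean(0),'len',np.linalg.norm(e,axis=1),'ang',np.degrees(np.arctan2(e[:,1],e[:,0])));return P
q(t,[(196,213.4),(248,215.6),(246,261),(192.4,257.6)],.05,'charger top')
q(t,[(397.4,245),(421,241.4),(426.4,269.6),(404,273)],.068,'bay top')
q(s,[(197,158.6),(218.4,164),(203,176),(181,170)],.068,'bay scene')
q(t,[(377,237),(433.6,226.4)],.062,'pur edge')
q(s,[(239,163),(210,182.6)],.062,'pur edge scene')
# purifier top full: crop bigger
a=cv2.resize(t["pixels"][222:297,365:450],None,fx=9,fy=8,interpolation=cv2.INTER_CUBIC).astype(float)
a=np.clip((a-150)*2.4,0,255)
b=cv2.resize(t["pixels"][205:270,185:260],None,fx=5,fy=5,interpolation=cv2.INTER_CUBIC)
cv2.imwrite("pics/z2.png",a[:,:,::-1])
```

```text
charger top ctr [0.5208 0.2123] len [0.1116 0.0973 0.1126 0.095 ] ang [ -89.9695 -178.9744   88.8845    0.4284]
bay top ctr [ 0.4925 -0.1867] len [0.0498 0.0586 0.0466 0.0585] ang [ -78.8104 -170.6459  101.0282   12.4907]
bay scene ctr [ 0.5011 -0.1791] len [0.0541 0.0613 0.0539 0.0609] ang [  99.8002   13.4035  -80.635  -166.4289]
pur edge ctr [ 0.5463 -0.1753] len [0.122 0.122] ang [-76.8355 103.1645]
pur edge scene ctr [ 0.4782 -0.1307] len [0.1046 0.1046] ang [   8.0732 -171.9268][ WARN:0@1.227] global loadsave.cpp:1063 imwrite_ Unsupported depth image for selected encoder is fallbacked to CV_8U.
```

View pics/z2.png

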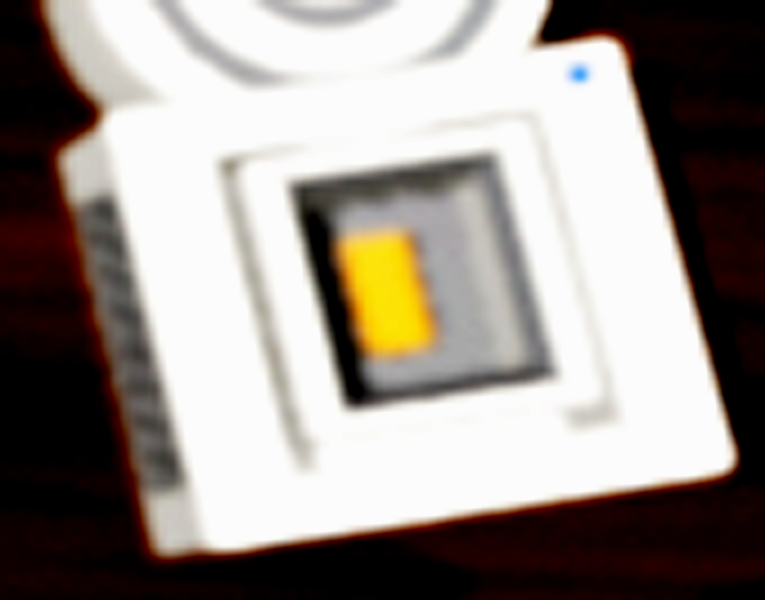

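Block-top corners in the crop are (105,112), (625,38), (738,468), (208,552). Bay-throat corners are (295,183), (497,155), (553,375), (348,407).

Run:
```python
from h import *
np.set_printoptions(precision=4,suppress=True)
t=robot.read_camera("top")
def q(c,z,l):
    P=np.array([onz(t,(364.5+x/9,221.5+y/8),z)[:2] for x,y in c]);e=np.roll(P,-1,0)-P
    print(l,'ctr',P.mean(0),'len',np.linalg.norm(e,axis=1),'ang',np.degrees(np.arctan2(e[:,1],e[:,0])))
q([(105,112),(625,38),(738,468),(208,552)],.062,'block')
for z in (.055,.06): q([(295,183),(497,155),(553,375),(348,407)],z,'throat')
```

```text
block ctr [ 0.4921 -0.186 ] len [0.1238 0.1132 0.1233 0.1148] ang [ -78.3346 -168.7677  102.4038   11.5012]
throat ctr [ 0.4958 -0.1891] len [0.0481 0.0583 0.0484 0.0591] ang [ -78.6191 -168.6798  102.33     11.0863]
throat ctr [ 0.4951 -0.1876] len [0.0479 0.058  0.0481 0.0588] ang [ -78.6191 -168.6798  102.33     11.0863]
```

Request:
{"method": "carry_out", "body": {
  "commands": [
    [[0, 0, 0], -0.161, 1],
    [[0, 0, 0], -0.162, 1],
    [[-0.044, -0.0355, 0.01], 0, 1],
    [[-0.044, -0.0355, 0.01], 0, 1],
    [[-0.044, -0.0355, 0.01], 0, 1],
    [[-0.044, -0.0355, 0.01], 0, 1],
    [[-0.044, -0.0355, 0.01], 0, 1],
    [[-0.044, -0.0355, 0.01], 0, 1],
    [[-0.044, -0.0355, 0.01], 0, 1],
    [[-0.047, -0.0365, 0.01], 0, 1],
    [[0, 0, 0], 0, 1],
    [[0, 0, 0], 0, 1]
  ],
  "newtons": 3
}}

```text
time: 3.25
tool_pos: [0.5211, 0.2131, 0.1635]
tool_rot: [3.141, -0.001, 3.141]
contact_force: [-0.9, -0.2, -0.6]
opening: 0.0918
grip_force: 0.0
```

Request:
{"method": "carry_out", "body": {
  "commands": [
    [[0, 0, 0.03], 0, 1],
    [[0, 0, 0.03], 0, 1],
    [[0, 0, 0.0175], 0, 1],
    [[0, 0, 0.014], 0, 1],
    [[0, 0, 0], 0, 0.65],
    [[0, 0, 0], 0, 0.65],
    [[0, 0, 0], 0, 0.65],
    [[0, 0, 0], 0, 0.65]
  ]
}}

```text
time: 4.25
tool_pos: [0.5219, 0.213, 0.0728]
tool_rot: [3.141, 0.001, -3.141]
contact_force: [0.3, 0.1, -0.7]
opening: 0.0607
grip_force: 0.0
```

Now a soft touch at 3 N to feel for the centring.

Request:
{"method": "carry_out", "body": {
  "commands": [
    [[0, 0, 0], 0, 0.58],
    [[0, 0, 0], 0, 0.53],
    [[0, 0, 0], 0, 0.5],
    [[0, 0, 0], 0, 0.48],
    [[0, 0, 0], 0, 0.48]
  ],
  "newtons": 3
}}

```text
time: 4.88
tool_pos: [0.5217, 0.2132, 0.0724]
tool_rot: [3.141, 0.0, -3.141]
contact_force: [0.6, 2.4, 2.0]
opening: 0.0518
grip_force: 3.0
```

Run:
```python
from h import *
o=robot.observe();print(o["contact_force"],o["torque"],o["opening"],o["grip_force"],o["time"])
for c in("top","scene"):
    p=robot.read_camera(c)
    im=p["pixels"]; x,y=(218,235) if c=="top" else (365,235)
    a=cv2.resize(im[y-37:y+38,x-50:x+50],None,fx=4,fy=4,interpolation=cv2.INTER_CUBIC)
    A=a if c=="top" else np.hstack([A,a])
cv2.imwrite("pics/g.png",A[:,:,::-1])
o=robot.observe();print(o["contact_force"],o["opening"],o["grip_force"])
```

```text
[0.61717624 2.38101383 2.02368346] [0.41072646 0.0117119  0.04467876] 0.05184424401788481 3.0066390708088875 4.875
[-0.65039331  1.4650778   3.04992152] 0.05148766540250535 3.0072715133428574
```

View pics/g.png

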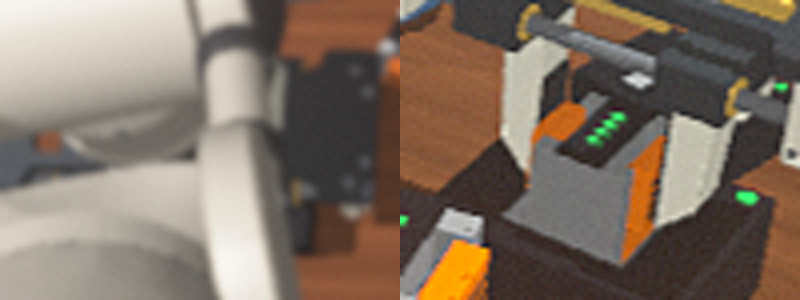

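The right half shows both fingers on the orange tabs, with the tips just above the charger. The tool is pushed toward +y, so it needs to move a little in +y.

Request:
{"method": "carry_out", "body": {
  "commands": [
    [[0, 0.0005, 0], 0, 0.48],
    [[0, 0.0005, 0], 0, 0.48]
  ]
}}

```text
time: 5.22
tool_pos: [0.5217, 0.2137, 0.0723]
tool_rot: [-3.141, 0.0, -3.141]
contact_force: [0.4, -0.9, 1.7]
opening: 0.0517
grip_force: 3.0
```

Request:
{"method": "carry_out", "body": {
  "commands": [
    [[0, 0.0005, 0], 0, 0.48],
    [[0, 0.0005, 0], 0, 0.48]
  ]
}}

```text
time: 5.48
tool_pos: [0.5216, 0.2144, 0.0722]
tool_rot: [-3.141, -0.0, -3.141]
contact_force: [0.4, -3.5, 2.0]
opening: 0.0512
grip_force: 3.0
```

Request:
{"method": "carry_out", "body": {
  "commands": [
    [[0, 0.0005, 0], 0, 0.48],
    [[0, 0.0005, 0], 0, 0.48]
  ]
}}

```text
time: 5.72
tool_pos: [0.5216, 0.2157, 0.0722]
tool_rot: [-3.141, -0.0, -3.141]
contact_force: [0.9, -3.4, 2.9]
opening: 0.0506
grip_force: 3.0
```

Request:
{"method": "carry_out", "body": {
  "commands": [
    [[0, -0.001, 0], 0, 0.5],
    [[0, -0.001, 0], 0, 0.5],
    [[0, 0, 0], 0, 0.5]
  ]
}}

```text
time: 6.1
tool_pos: [0.5216, 0.2145, 0.0723]
tool_rot: [3.141, 0.0, -3.142]
contact_force: [0.2, 0.4, 2.8]
opening: 0.0519
grip_force: 3.0
```

Request:
{"method": "carry_out", "body": {
  "commands": [
    [[0, 0, 0], 0, 0.45],
    [[0, 0, 0], 0, 0.45],
    [[0, 0, 0], 0, 0.45]
  ],
  "newtons": 7
}}

```text
time: 6.48
tool_pos: [0.5216, 0.2141, 0.0723]
tool_rot: [3.141, 0.0, -3.141]
contact_force: [0.2, 1.1, 1.6]
opening: 0.0459
grip_force: 7.0
```

Request:
{"method": "carry_out", "body": {
  "commands": [
    [[0, 0, 0], 0, 0.4],
    [[0, 0, 0], 0, 0.4],
    [[0, 0, 0], 0, 0.4]
  ],
  "newtons": 15
}}

```text
time: 6.85
tool_pos: [0.5216, 0.2142, 0.0723]
tool_rot: [3.141, 0.0, -3.141]
contact_force: [-0.1, 2.9, 2.8]
opening: 0.0411
grip_force: 15.0
```

Request:
{"method": "carry_out", "body": {
  "commands": [
    [[0, 0, -0.001], 0, 0.4],
    [[0, 0, -0.001], 0, 0.4],
    [[0, 0, -0.001], 0, 0.4]
  ]
}}

```text
time: 7.22
tool_pos: [0.5216, 0.214, 0.0752]
tool_rot: [3.142, -0.0, -3.141]
contact_force: [-0.5, 2.2, 1.6]
opening: 0.0412
grip_force: 15.0
```

Request:
{"method": "carry_out", "body": {
  "commands": [
    [[0, 0, -0.002], 0, 0.4],
    [[0, 0, -0.003], 0, 0.4],
    [[0, 0, -0.003], 0, 0.4],
    [[0, 0, -0.004], 0, 0.4]
  ]
}}

```text
time: 7.72
tool_pos: [0.521, 0.2136, 0.0869]
tool_rot: [-3.141, -0.002, -3.141]
contact_force: [-0.2, -0.4, -3.2]
opening: 0.0409
grip_force: 15.0
```

Request:
{"method": "carry_out", "body": {
  "commands": [
    [[0, 0, -0.01], 0, 0.4],
    [[0, 0, -0.02], 0, 0.4],
    [[0, 0, -0.02], 0, 0.4],
    [[0, 0, -0.02], 0, 0.4],
    [[0, 0, -0.01], 0, 0.4],
    [[0, 0, 0], 0, 0.4],
    [[0, 0, 0], 0, 0.4]
  ]
}}

```text
time: 8.6
tool_pos: [0.5211, 0.2139, 0.1665]
tool_rot: [-3.141, -0.001, -3.141]
contact_force: [-0.7, -0.1, -4.2]
opening: 0.0405
grip_force: 15.0
```

Run:
```python
from h import *
o=robot.observe();print(o["contact_force"],o["torque"],o["opening"],o["grip_force"],o["tool_pos"])
p=robot.read_camera("scene");save(p,"lift")
t=[(round(r["p"],2),np.round(r["at"])) for r in robot.tip_of(p,"pack")];print(t)
X=o["tool_pos"];print(proj(p,[X[0],X[1],X[2]-.058]),proj(p,X))
cv2.imwrite("pics/lift.png",cv2.resize(p["pixels"][130:330,260:460],None,fx=2.5,fy=2.5)[:,:,::-1])
```

```text
[-0.68413007 -0.1206725  -4.23157181] [-0.03053321  0.00276706 -0.02024655] 0.040537555010195715 14.979344755411148 [0.5211032  0.21385131 0.16646648]
[(0.98, array([306., 308.])), (0.91, array([372., 215.])), (0.7, array([285., 266.])), (0.68, array([365., 250.]))]
[369.84290556 217.63102405] [374.64493417 184.74834119]
```

View pics/lift.png

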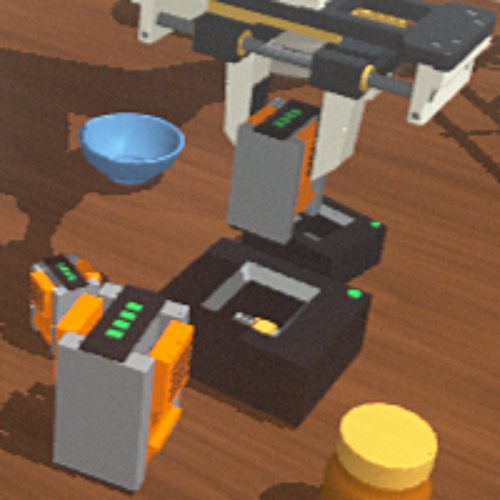

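The picture shows the pack clear of the charger and square in the jaws. Next I carry it over to the purifier.

Request:
{"method": "carry_out", "body": {
  "commands": [
    [[0.003, -0.03, 0], 0, 0.4],
    [[0.003, -0.05, 0], 0, 0.4],
    [[0.003, -0.055, 0], 0, 0.4],
    [[0.004, -0.055, 0], 0, 0.4],
    [[0.004, -0.055, 0], 0, 0.4],
    [[0.004, -0.055, 0], 0, 0.4],
    [[0.003, -0.052, 0], 0, 0.4],
    [[0.001, -0.03, 0], 0, 0.4],
    [[0.001, -0.02, 0], 0, 0.4],
    [[0, 0, 0], -0.1, 0.4],
    [[0, 0, 0], -0.1, 0.4],
    [[0, 0, 0], 0, 0.4],
    [[0, 0, 0], 0, 0.4],
    [[0, 0, 0], 0, 0.4]
  ]
}}

```text
time: 10.45
tool_pos: [0.4957, -0.1878, 0.1671]
tool_rot: [3.141, -0.0, -2.942]
contact_force: [-0.2, 0.1, -3.7]
opening: 0.041
grip_force: 15.0
```

Run:
```python
from h import *
np.set_printoptions(precision=4,suppress=True)
o=robot.observe();print(o["contact_force"],o["torque"],o["opening"],o["tool_pos"],o["tool_rot"],o["time"])
p=robot.read_camera("scene");t=robot.read_camera("top")
X=o["tool_pos"]
for n,dz in(("pack",-.058),("pack_head",-.001),("purifier_mouth",0)):
  for q in(p,t):
    print(n,[(round(r["p"],2),np.round(r["at"],1)) for r in robot.tip_of(q,n) if r["at"][0]<300 or q is t],proj(q,X+np.array([0,0,dz])))
cv2.imwrite("pics/pl.png",cv2.resize(p["pixels"][80:230,120:280],None,fx=5,fy=4,interpolation=cv2.INTER_CUBIC)[:,:,::-1])
```

```text
[-0.22    0.1315 -3.6965] [-0.0151  0.0352 -0.0166] 0.04095824222154815 [ 0.4957 -0.1878  0.1671] [ 3.1414 -0.     -2.942 ] 10.45
pack [(0.88, array([197.6, 147. ])), (0.66, array([283.3, 264.7]))] [197.4374 146.5743]
pack [(0.86, array([277.5, 214. ])), (0.59, array([238.7, 183.1])), (0.43, array([417.6, 249.5]))] [418.7386 252.9323]
pack_head [(0.83, array([284.4, 248. ])), (0.76, array([193.4, 118.7]))] [195.4345 119.6976]
pack_head [(0.65, array([232.8, 175.2])), (0.62, array([273.8, 210.7])), (0.55, array([428.8, 251.2]))] [428.0964 248.7676]
purifier_mouth [(0.55, array([201.3, 165.4]))] [195.3982 119.2105]
purifier_mouth [(0.56, array([412.9, 257.5]))] [428.2721 248.6895]
```

View pics/pl.png

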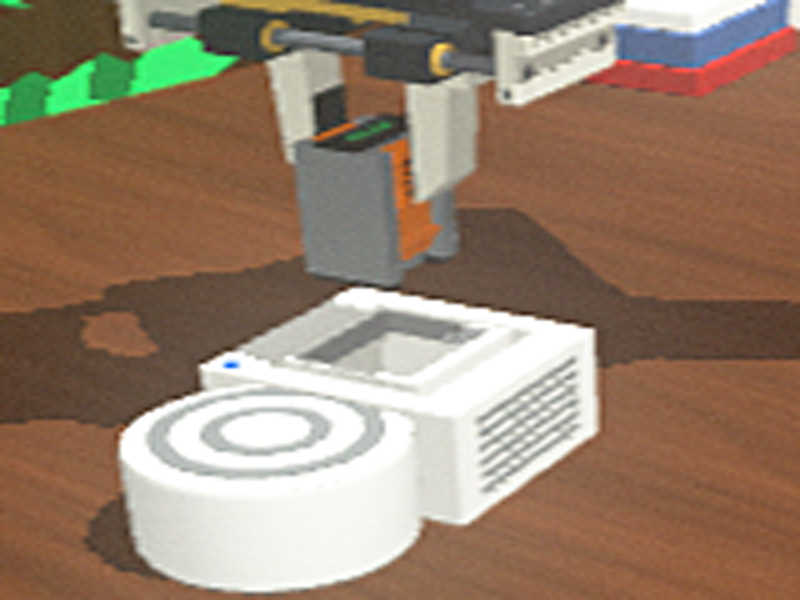

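The pack hangs square above the block, with its foot offset confirmed at 58 mm below the TCP. I'll lower it to just above the rim, then feel my way in.

Request:
{"method": "carry_out", "body": {
  "commands": [
    [[0, 0, 0.012], 0, 0.4],
    [[0, 0, 0.012], 0, 0.4],
    [[0, 0, 0.008], 0, 0.4],
    [[0, 0, 0.003], 0, 0.4],
    [[0, 0, 0], 0, 0.4]
  ]
}}

```text
time: 11.48
tool_pos: [0.4956, -0.188, 0.132]
tool_rot: [3.141, -0.0, -2.941]
contact_force: [0.1, 0.5, -3.4]
opening: 0.0405
grip_force: 15.0
```

Request:
{"method": "carry_out", "body": {
  "commands": [
    [[0, 0, 0.001], 0, 0.4],
    [[0, 0, 0.001], 0, 0.4],
    [[0, 0, 0.001], 0, 0.4],
    [[0, 0, 0.001], 0, 0.4]
  ]
}}

```text
time: 11.98
tool_pos: [0.4957, -0.188, 0.1282]
tool_rot: [-3.142, 0.0, -2.941]
contact_force: [0.2, -0.7, -3.0]
opening: 0.0406
grip_force: 15.0
```

Request:
{"method": "carry_out", "body": {
  "commands": [
    [[0, 0, 0.001], 0, 0.4],
    [[0, 0, 0.001], 0, 0.4],
    [[0, 0, 0.001], 0, 0.4]
  ]
}}

```text
time: 12.35
tool_pos: [0.4957, -0.188, 0.1251]
tool_rot: [3.141, 0.0, -2.941]
contact_force: [-0.8, 0.4, -3.2]
opening: 0.0406
grip_force: 15.0
```

Request:
{"method": "carry_out", "body": {
  "commands": [
    [[0, 0, 0.001], 0, 0.4],
    [[0, 0, 0.001], 0, 0.4]
  ]
}}

```text
time: 12.6
tool_pos: [0.4957, -0.188, 0.1231]
tool_rot: [3.142, 0.0, -2.941]
contact_force: [0.2, 0.0, -3.1]
opening: 0.0407
grip_force: 15.0
```

Request:
{"method": "carry_out", "body": {
  "commands": [
    [[0, 0, 0.001], 0, 0.4],
    [[0, 0, 0.001], 0, 0.4]
  ]
}}

```text
time: 12.85
tool_pos: [0.4957, -0.188, 0.1211]
tool_rot: [3.142, 0.0, -2.941]
contact_force: [-0.3, -0.2, -3.0]
opening: 0.0409
grip_force: 15.0
```

Request:
{"method": "carry_out", "body": {
  "commands": [
    [[0, 0, 0.001], 0, 0.4],
    [[0, 0, 0], 0, 0.4]
  ]
}}

```text
time: 13.1
tool_pos: [0.4956, -0.188, 0.1201]
tool_rot: [3.141, -0.0, -2.941]
contact_force: [-0.2, 0.8, -3.8]
opening: 0.0408
grip_force: 15.0
```

Request:
{"method": "carry_out", "body": {
  "commands": [
    [[0, 0, 0.001], 0, 0.4],
    [[0, 0, 0.001], 0, 0.4]
  ]
}}

```text
time: 13.35
tool_pos: [0.4957, -0.188, 0.1182]
tool_rot: [3.142, 0.0, -2.941]
contact_force: [0.0, -0.5, -3.5]
opening: 0.0407
grip_force: 15.0
```

Request:
{"method": "carry_out", "body": {
  "commands": [
    [[0, 0, 0.001], 0, 0.4],
    [[0, 0, 0], 0, 0.4]
  ]
}}

```text
time: 13.6
tool_pos: [0.4956, -0.188, 0.1171]
tool_rot: [3.141, -0.0, -2.941]
contact_force: [-1.0, 0.3, -3.7]
opening: 0.0406
grip_force: 15.0
```

Request:
{"method": "carry_out", "body": {
  "commands": [
    [[0, 0, 0.001], 0, 0.4],
    [[0, 0, 0.001], 0, 0.4]
  ]
}}

```text
time: 13.85
tool_pos: [0.4956, -0.188, 0.1152]
tool_rot: [3.142, 0.0, -2.941]
contact_force: [-0.5, -0.3, -3.0]
opening: 0.0408
grip_force: 15.0
```

Request:
{"method": "carry_out", "body": {
  "commands": [
    [[0, 0, 0.001], 0, 0.4],
    [[0, 0, 0], 0, 0.4]
  ]
}}

```text
time: 14.1
tool_pos: [0.4955, -0.1881, 0.1142]
tool_rot: [3.142, -0.0, -2.941]
contact_force: [-0.7, -0.4, -1.3]
opening: 0.0407
grip_force: 15.0
```

Request:
{"method": "carry_out", "body": {
  "commands": [
    [[0, 0, 0.0005], 0, 0.4],
    [[0, 0, 0], 0, 0.4]
  ]
}}

```text
time: 14.35
tool_pos: [0.4956, -0.1881, 0.1139]
tool_rot: [-3.142, -0.0, -2.941]
contact_force: [-2.9, -0.9, 1.0]
opening: 0.0407
grip_force: 15.0
```

Run:
```python
from h import *
o=robot.observe();print(o["contact_force"],o["torque"],o["tool_pos"],o["tool_rot"])
```

```text
[-2.86271028 -0.85863541  1.02881388] [-0.00099811  0.51815324 -0.04965238] [ 0.49556687 -0.18810955  0.11387092] [-3.14151376e+00 -7.63769308e-05 -2.94141021e+00]
```

Request:
{"method": "carry_out", "body": {
  "commands": [
    [[0.001, 0, 0], 0, 0.4],
    [[0, 0, 0], 0, 0.4]
  ]
}}

```text
time: 14.6
tool_pos: [0.4948, -0.1882, 0.1136]
tool_rot: [3.142, 0.0, -2.941]
contact_force: [-0.6, -0.5, -1.4]
opening: 0.041
grip_force: 15.0
```

Request:
{"method": "carry_out", "body": {
  "commands": [
    [[0.0007, 0, 0.0005], 0, 0.4],
    [[0, 0, 0.0005], 0, 0.4],
    [[0, 0, 0], 0, 0.4]
  ]
}}

```text
time: 14.98
tool_pos: [0.494, -0.1883, 0.1125]
tool_rot: [3.141, -0.0, -2.941]
contact_force: [-0.7, 0.8, -2.3]
opening: 0.0407
grip_force: 15.0
```

Request:
{"method": "carry_out", "body": {
  "commands": [
    [[0, 0, 0.0005], 0, 0.4],
    [[0, 0, 0.0005], 0, 0.4]
  ]
}}

```text
time: 15.22
tool_pos: [0.4939, -0.1884, 0.1118]
tool_rot: [3.142, -0.0, -2.941]
contact_force: [-1.0, 0.4, 0.5]
opening: 0.0407
grip_force: 15.0
```

Request:
{"method": "carry_out", "body": {
  "commands": [
    [[0.0007, 0, 0], 0, 0.4],
    [[0, 0, 0], 0, 0.4]
  ]
}}

```text
time: 15.48
tool_pos: [0.4934, -0.1885, 0.1116]
tool_rot: [3.142, 0.0, -2.941]
contact_force: [-1.1, -0.3, -2.3]
opening: 0.041
grip_force: 15.0
```

Run:
```python
from h import *
o=robot.observe();print(o["contact_force"],o["torque"],o["tool_pos"],o["tool_rot"])
```

```text
[-1.14911341 -0.29740582 -2.27392236] [-0.00616821  0.09172192 -0.02226938] [ 0.49338149 -0.18847463  0.11164242] [ 3.14153072e+00  2.75969837e-04 -2.94147692e+00]
```

Request:
{"method": "carry_out", "body": {
  "commands": [
    [[0.0007, 0, 0.0005], 0, 0.4],
    [[0, 0, 0.0005], 0, 0.4],
    [[0, 0, 0], 0, 0.4]
  ]
}}

```text
time: 15.85
tool_pos: [0.4926, -0.1886, 0.1105]
tool_rot: [3.141, -0.0, -2.941]
contact_force: [0.4, -0.5, -2.8]
opening: 0.0406
grip_force: 15.0
```

Request:
{"method": "carry_out", "body": {
  "commands": [
    [[0.0004, 0, 0.0005], 0, 0.4],
    [[0, 0, 0.0005], 0, 0.4],
    [[0, 0, 0], 0, 0.4]
  ]
}}

```text
time: 16.23
tool_pos: [0.4922, -0.1887, 0.1096]
tool_rot: [3.141, 0.0, -2.941]
contact_force: [-0.0, -0.2, -2.7]
opening: 0.0402
grip_force: 15.0
```

Run:
```python
from h import *
o=robot.observe();print(o["contact_force"],o["torque"],o["tool_pos"],o["tool_rot"])
```

```text
[-0.01305487 -0.21255691 -2.74294566] [0.05215693 0.01632663 0.00071934] [ 0.49222298 -0.18867136  0.10964206] [ 3.14145645e+00  2.87161648e-06 -2.94132534e+00]
```

Request:
{"method": "carry_out", "body": {
  "commands": [
    [[0, 0, 0.0005], 0, 0.4],
    [[0, 0, 0.0005], 0, 0.4],
    [[0, 0, 0], 0, 0.4]
  ]
}}

```text
time: 16.6
tool_pos: [0.4922, -0.1887, 0.1087]
tool_rot: [3.141, 0.0, -2.941]
contact_force: [-0.8, -0.2, -3.3]
opening: 0.0403
grip_force: 15.0
```

Request:
{"method": "carry_out", "body": {
  "commands": [
    [[0, 0, 0.0005], 0, 0.4],
    [[0, 0, 0.0005], 0, 0.4],
    [[0, 0, 0], 0, 0.4]
  ]
}}

```text
time: 16.98
tool_pos: [0.4922, -0.1887, 0.1076]
tool_rot: [3.141, -0.0, -2.941]
contact_force: [0.0, 0.9, -2.8]
opening: 0.0405
grip_force: 15.0
```

Request:
{"method": "carry_out", "body": {
  "commands": [
    [[0, 0, 0.0005], 0, 0.4],
    [[0, 0, 0.0005], 0, 0.4],
    [[0, 0, 0], 0, 0.4]
  ]
}}

```text
time: 17.35
tool_pos: [0.4922, -0.1887, 0.1066]
tool_rot: [3.141, -0.0, -2.941]
contact_force: [-0.3, 0.2, -3.7]
opening: 0.0406
grip_force: 15.0
```

Request:
{"method": "carry_out", "body": {
  "commands": [
    [[0, 0, 0.0005], 0, 0.4],
    [[0, 0, 0.0005], 0, 0.4],
    [[0, 0, 0], 0, 0.4]
  ]
}}

```text
time: 17.73
tool_pos: [0.4922, -0.1887, 0.1057]
tool_rot: [3.141, 0.0, -2.941]
contact_force: [0.3, -0.2, -4.1]
opening: 0.0407
grip_force: 15.0
```

Request:
{"method": "carry_out", "body": {
  "commands": [
    [[0, 0, 0.0005], 0, 0.4],
    [[0, 0, 0.0005], 0, 0.4],
    [[0, 0, 0], 0, 0.4]
  ]
}}

```text
time: 18.1
tool_pos: [0.4922, -0.1887, 0.1046]
tool_rot: [3.141, -0.0, -2.941]
contact_force: [-0.4, 0.2, -3.9]
opening: 0.0407
grip_force: 15.0
```

Request:
{"method": "carry_out", "body": {
  "commands": [
    [[0, 0, 0.001], 0, 0.4],
    [[0, 0, 0.001], 0, 0.4],
    [[0, 0, 0], 0, 0.4]
  ]
}}

```text
time: 18.48
tool_pos: [0.4922, -0.1887, 0.1026]
tool_rot: [3.141, -0.0, -2.941]
contact_force: [0.0, 0.3, -4.2]
opening: 0.0408
grip_force: 15.0
```

Request:
{"method": "carry_out", "body": {
  "commands": [
    [[0, 0, 0.001], 0, 0.4],
    [[0, 0, 0.001], 0, 0.4],
    [[0, 0, 0], 0, 0.4]
  ]
}}

```text
time: 18.85
tool_pos: [0.4922, -0.1887, 0.1006]
tool_rot: [3.141, -0.0, -2.941]
contact_force: [-0.5, -0.5, -3.3]
opening: 0.0405
grip_force: 15.0
```

Request:
{"method": "carry_out", "body": {
  "commands": [
    [[0, 0, 0.001], 0, 0.4],
    [[0, 0, 0.001], 0, 0.4],
    [[0, 0, 0], 0, 0.4]
  ]
}}

```text
time: 19.23
tool_pos: [0.4922, -0.1887, 0.0986]
tool_rot: [3.141, -0.0, -2.941]
contact_force: [-0.3, 0.3, -3.2]
opening: 0.0404
grip_force: 15.0
```

Request:
{"method": "carry_out", "body": {
  "commands": [
    [[0, 0, 0.001], 0, 0.4],
    [[0, 0, 0.001], 0, 0.4],
    [[0, 0, 0], 0, 0.4]
  ]
}}

```text
time: 19.6
tool_pos: [0.4922, -0.1887, 0.0966]
tool_rot: [3.141, -0.0, -2.941]
contact_force: [-0.1, 0.6, -3.3]
opening: 0.0408
grip_force: 15.0
```

Request:
{"method": "carry_out", "body": {
  "commands": [
    [[0, 0, 0.001], 0, 0.4],
    [[0, 0, 0.001], 0, 0.4],
    [[0, 0, 0], 0, 0.4]
  ]
}}

```text
time: 19.98
tool_pos: [0.4923, -0.1888, 0.0949]
tool_rot: [-3.141, 0.0, -2.941]
contact_force: [-0.4, -0.1, -0.4]
opening: 0.0406
grip_force: 15.0
```

Request:
{"method": "carry_out", "body": {
  "commands": [
    [[0, 0, 0.001], 0, 0.4],
    [[0, 0, 0.001], 0, 0.4],
    [[0, 0, 0], 0, 0.4]
  ]
}}

```text
time: 20.35
tool_pos: [0.4923, -0.1888, 0.0927]
tool_rot: [-3.142, 0.0, -2.941]
contact_force: [-0.4, 0.6, 0.7]
opening: 0.0405
grip_force: 15.0
```

The plate was met at TCP z ≈ 0.0957 (+3 N). Latched depth should therefore be at about 0.0877, and the hard floor at about 0.0852.

Request:
{"method": "carry_out", "body": {
  "commands": [
    [[0, 0, 0.001], 0, 0.4],
    [[0, 0, 0.001], 0, 0.4],
    [[0, 0, 0], 0, 0.4]
  ]
}}

```text
time: 20.72
tool_pos: [0.4923, -0.1887, 0.0907]
tool_rot: [-3.142, 0.0, -2.941]
contact_force: [-0.3, 0.8, 1.2]
opening: 0.0409
grip_force: 15.0
```

Request:
{"method": "carry_out", "body": {
  "commands": [
    [[0, 0, 0.001], 0, 0.4],
    [[0, 0, 0.001], 0, 0.4],
    [[0, 0, 0], 0, 0.4]
  ]
}}

```text
time: 21.1
tool_pos: [0.4923, -0.1888, 0.0887]
tool_rot: [-3.142, 0.0, -2.941]
contact_force: [0.2, 0.5, 2.1]
opening: 0.041
grip_force: 15.0
```

Request:
{"method": "carry_out", "body": {
  "commands": [
    [[0, 0, 0.001], 0, 0.4],
    [[0, 0, 0.0005], 0, 0.4],
    [[0, 0, 0], 0, 0.4]
  ]
}}

```text
time: 21.48
tool_pos: [0.4923, -0.1887, 0.0872]
tool_rot: [-3.142, 0.0, -2.941]
contact_force: [-0.5, 0.7, 2.7]
opening: 0.0412
grip_force: 15.0
```

Request:
{"method": "carry_out", "body": {
  "commands": [
    [[0, 0, 0.0005], 0, 0.4],
    [[0, 0, 0.0003], 0, 0.4],
    [[0, 0, 0], 0, 0.4]
  ]
}}

```text
time: 21.85
tool_pos: [0.4923, -0.1887, 0.0864]
tool_rot: [-3.142, 0.0, -2.941]
contact_force: [0.0, 0.1, 2.2]
opening: 0.0406
grip_force: 15.0
```

Request:
{"method": "carry_out", "body": {
  "commands": [
    [[0, 0, 0.0004], 0, 0.4],
    [[0, 0, 0], 0, 0.4]
  ]
}}

```text
time: 22.1
tool_pos: [0.4923, -0.1887, 0.086]
tool_rot: [-3.142, 0.0, -2.941]
contact_force: [-1.0, -0.3, 3.3]
opening: 0.0407
grip_force: 15.0
```

Request:
{"method": "carry_out", "body": {
  "commands": [
    [[0, 0, 0], 0, 0.48],
    [[0, 0, 0], 0, 0.51],
    [[0, 0, 0], 0, 0.54],
    [[0, 0, 0], 0, 0.57]
  ]
}}

```text
time: 22.6
tool_pos: [0.4923, -0.1887, 0.086]
tool_rot: [-3.142, 0.0, -2.941]
contact_force: [-0.5, -0.5, 3.2]
opening: 0.0522
grip_force: 2.7
```

Request:
{"method": "carry_out", "body": {
  "commands": [
    [[0, 0, 0], 0, 0.6],
    [[0, 0, 0], 0, 0.65],
    [[0, 0, 0], 0, 0.65]
  ]
}}

```text
time: 22.98
tool_pos: [0.4921, -0.1886, 0.0858]
tool_rot: [3.141, -0.0, -2.941]
contact_force: [-0.4, -0.2, -0.6]
opening: 0.0594
grip_force: 0.0
```

Run:
```python
from h import *
o=robot.observe();print(o["contact_force"],o["torque"],o["opening"],o["grip_force"])
p=robot.read_camera("scene")
print([(round(r["p"],2),np.round(r["at"],1)) for r in robot.tip_of(p,"pack_head") if r["at"][0]<260],*[proj(p,[.4923,-.1887,z]) for z in(.0845,.0885,.0925,.0965)])
cv2.imwrite("pics/rel.png",cv2.resize(p["pixels"][110:210,140:260],None,fx=6,fy=6,interpolation=cv2.INTER_CUBIC)[:,:,::-1])
```

```text
[-0.36199871 -0.17399385 -0.61898926] [0.09966161 0.0260893  0.00771211] 0.05942225295150108 0.0
[] [199.12922743 157.01577232] [198.99870253 155.23758142] [198.86760912 153.45164553] [198.73594349 151.65791394]
```

View pics/rel.png

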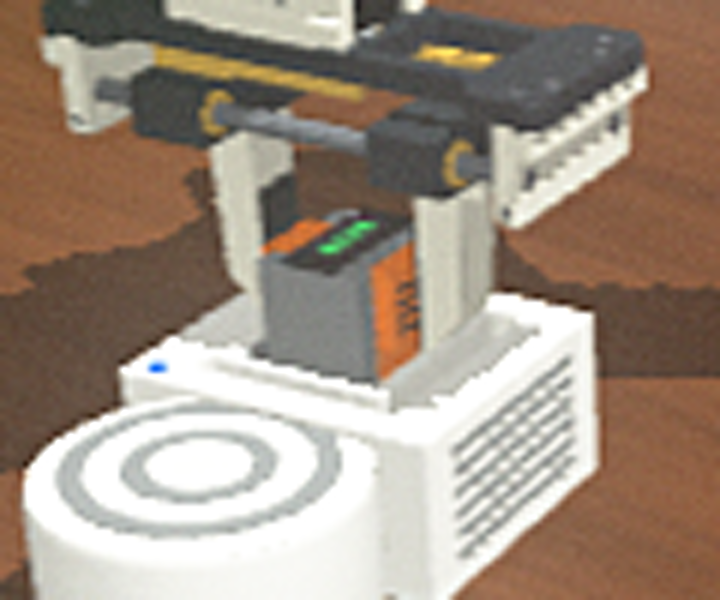

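The jaws are open, the pack stands low in the bay, and both tabs are out. I'll withdraw straight up and check the height.

Request:
{"method": "carry_out", "body": {
  "commands": [
    [[0, 0, 0], 0, 0.9],
    [[0, 0, 0], 0, 0.95],
    [[0, 0, -0.01], 0, 0.95],
    [[0, 0, -0.025], 0, 0.95],
    [[0, 0, -0.03], 0, 0.95],
    [[0, 0, -0.04], 0, 0.95],
    [[0, 0, 0], 0, 0.95],
    [[0, 0, 0], 0, 0.95]
  ]
}}

```text
time: 24.08
tool_pos: [0.4919, -0.1885, 0.1909]
tool_rot: [3.141, -0.0, -2.941]
contact_force: [-0.0, 0.1, -0.7]
opening: 0.0872
grip_force: 0.0
```

Run:
```python
from h import *
np.set_printoptions(precision=4,suppress=True)
p=robot.read_camera("scene");t=robot.read_camera("top")
a=[r["at"] for r in robot.tip_of(p,"pack_head") if r["at"][0]<260];b=[r["at"] for r in robot.tip_of(t,"pack_head") if r["at"][0]>360]
print(a,b,[proj(p,[.4923,-.1887,z]) for z in(.0867,.0947)])
if a and b: print(tri(p,a[0],t,b[0]))
# expected top corners/rim for latched vs popped
c,s=np.cos(.2),np.sin(.2)
im=cv2.resize(p["pixels"][110:210,140:260],None,fx=6,fy=6,interpolation=cv2.INTER_CUBIC)
for z,col in((.0297,(255,0,0)),(.0377,(0,0,255))):
    for sx,sy in((1,1),(1,-1),(-1,1)):
        q=proj(p,[.4923+c*.025*sx-s*.02*sy,-.1887+s*.025*sx+c*.02*sy,z+.072]);q=((q-[140,110]+.5)*6).astype(int)
        cv2.circle(im,(int(q[0]),int(q[1])),4,col,-1)
cv2.imwrite("pics/fin.png",im[:,:,::-1])
```

```text
[[198.1, 156.5]] [[415.2, 255.0]] [array([199.0575, 156.0387]), array([198.7953, 152.4661])]
(array([ 0.495 , -0.1879,  0.0866]), np.float64(0.0012628229141291565))
```

View pics/fin.png

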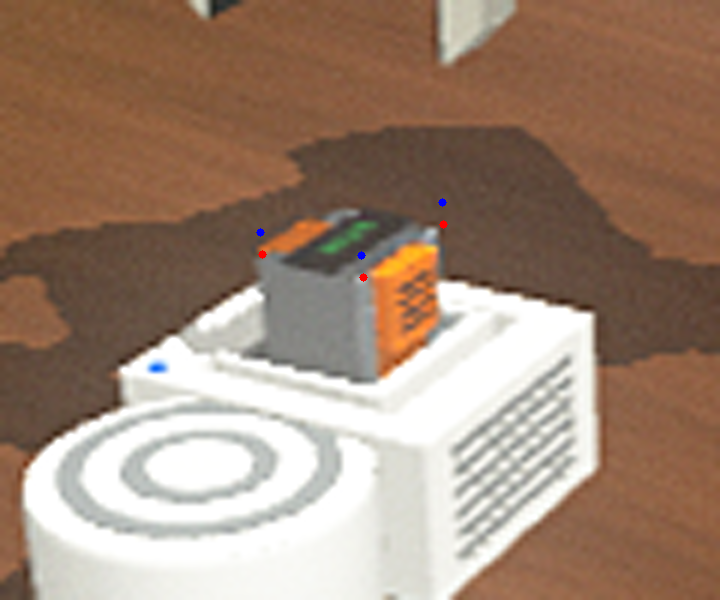

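The pack's top corners lie on the red latched-height markers, and its head is measured at z = 0.0866, where 0.0867 was expected. It is latched, so I'm handing in.

```bash
python3 -c "
from cell import robot
print(robot.hand_in())"
```

```text
the job is handed in; nothing more can be done
None
```

The pack is latched in the purifier's bay: its head is at latched height, both tabs look sprung out, the gripper is open and clear above it, and the job was handed in with no score reported back.

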